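# Sweep the culture dishes into the dish bay

## Robot

A 6-joint arm with a two-finger parallel gripper is mounted at the origin on a cart in front of the work surface, level with it; the furniture and walls round the work are solid. World frame = base frame: x ahead of the robot, y to its left, z up, the work surface at z = 0. Lengths are in m, angles in rad, forces in N, time in s.
With the tool pointing down it reaches from about 0.375 to 0.975 m from the base axis. Payload 3.8 kg.
Tool frame: the origin (TCP) lies at the very end of the fingers, on their centre line; the grasp point (between the pads) lies 19 mm behind it; z points along the fingers, y is the line along which they close (so a half turn about z gives the same grasp; the last joint's range is limited). The gripper opens to 88 mm and grips with 3 to 60 N. Pads are 18 mm wide; open, the fingers measure 123 mm over their backs; the gripper's body (75 mm by 187 mm) begins 45 mm behind the grasp point.
Start: joints at [-1.288, 0.264, 1.604, -0, 1.274, -0.037], TCP at [0.212, -0.641, 0.239] pointing down, gripper open.
Joint ranges: [-2.63, 2.63], [-0.94, 2.18], [0.31, 2.57], [-1.31, 4.45], [0, 2.66], [-2.55, 2.55]. Speed limits (rad/s): [2.57, 2.57, 3.14, 3.14, 3.14, 3.14].

## Interface

Orientations are given as a unit quaternion [w, x, y, z].
In Python, from cell import r gives the robot as it stands.
- The arm moves only by the shell command python3 shift.py [FORCE], which reads ROWS from standard input. ROWS is one flat JSON list of numbers that holds 1 to 12 rows one after another, with no inner brackets; each row has 7 numbers: the finger opening in m, then dx, dy, dz in shares of the most that a row can go, 1 being 50 mm, then a rotation vector rx, ry, rz in a scale on which 1.0 is 2 pi rad; each row shifts and turns the commanded pose from where the row before left it, along the tool's axes as they then stand; what a row does not reach is not made up. A row lasts 1/10 s, in which the tool goes at most 0.05 m and 0.15 rad, less where a joint would pass 70% of its speed; a pose out of reach is approached as far as the arm can. The fingers move at their own pace and stop on an object; FORCE is the grip in N (left out, the last holds). Time passes only in rows, so rows that do not move let the fingers close. It prints the time, the measured TCP pose, the force, the opening and the grip force at its end. Input that does not fit is refused with a message, and nothing moves.
- r.observe(): the state, without advancing time (a new reading comes with each control period).
- r.capture(name): name is "scene" or "side" or "wrist"; returns a dict with "img" (480x640x3 uint8, red, green, blue), "fx", "fy", "cx", "cy" (pixels), "world_from_camera" (4x4, takes a point from camera to world coordinates); the wrist camera has in their place "mount" (4x4, takes a point from camera to tool coordinates, whose origin is the TCP and whose axes are the flange's). Camera axes: x right, y down, z forward; pixel columns grow to the right and rows downward; lengths in m; the calibration is good to about 2 mm. A picture is of the moment at which its call begins: read the wrist's pose just before it. There is no depth.
- r.finish_job(): hands the job in; it is judged then, once.
The state is a dict: "time": time; "q": joint angles; "qvel": joint speeds; "tau": joint torques, N m; "tool_pos": TCP position; "tool_rot": TCP orientation; "ft_force": force on the tool from outside, world axes, zero at the start; "ft_torque": the same for the moment, N m; "opening": finger opening in m; "gripper_force": force on a finger pad.
Only numpy, scipy, OpenCV 4.12 (cv2) and the standard library are available. Lean on these libraries where they do the work, as an engineer would, in place of code of your own. Each camera call takes 0.05 s, during which the arm holds its last target. There are 200 camera calls.

## Task

Sweep the two round culture dishes across the cart top into the three-sided steel bay with your fingers, until both lie flat side by side, each touching or nearly touching the bay's back wall. Only push them: never pick up, tip or carry a dish. Leave the small bottle and the timer where they stand.

Things in the scene. Friction and masses are not known exactly. Their poses are not given: they have to be found in the camera images.
- dish_a: closed clear culture dish with a pale yellowish layer inside, a plain flat disc 63 mm in diameter and 15 mm high, about 20 g, sliding freely on the cart top. Origin: centre of its underside; z up. Starts within a hand's length before the bay, to either side; the two dishes swap places between starts.
- dish_b: the other culture dish, with a pale pinkish layer; same size, origin and behaviour as dish_a
- bay: fixed three-sided bay of bare steel sheet, no floor. Origin: on the cart top, middle of the back wall's inner face. x points out through the back wall, so it opens to -x, roughly towards the robot (yaw within 20 deg); y along the back wall, z up. Inside 160 mm wide, 70 mm deep; walls 3 mm thick, 25 mm high. A dish touching the back wall has its centre at x = -31.5 mm.
- bay_mouth (a point): middle of the bay's mouth on the cart top, 70 mm in front of the back wall, where the straight side walls (y = +-80 mm) end; axes as the bay's. From there 20 mm lips flare out to x = -16 mm, y = +-94 mm of this point. Outside each side wall a screwed tab, 5 mm high, sticks out 18 mm.
- small_bottle: bystander: small capped bottle standing upright between and a little nearer the robot than the dishes, 21 mm in diameter, 49 mm high. Origin: centre of its underside
- bench_timer: bystander: flat white timer with a small display lying near the robot's edge of the cart, 44 x 60 x 16 mm. Origin: centre of its underside

How it is judged:
At the end, for the whole second after the job is handed in: Both dishes lie flat on the cart inside the bay, at rest, each with its rim within 8 mm of the back wall; the small bottle and the timer are upright and within 15 mm of where they stood (x of dish_a in the frame of bay between -0.0395 and -0.028 m and y of dish_a in the frame of bay between -0.0505 and 0.0505 m and height (world z) of each of dish_a, dish_b below 0.004 m and angle between each of dish_a, dish_b's own z axis and vertical below 0.1 rad and linear speed of each of dish_a, dish_b below 0.01 m/s and x of dish_b in the frame of bay between -0.0395 and -0.028 m and y of dish_b in the frame of bay between -0.0505 and 0.0505 m and distance of each of small_bottle, bench_timer from where it was at the start of the episode below 0.015 m and angle between each of small_bottle, bench_timer's own z axis and vertical below 0.2 rad); the robot touches nothing.
It fails at once if a dish is lifted (more than 10 mm) or tipped (more than 0.3 rad) (height (world z) of any of dish_a, dish_b above 0.01 m or angle between any of dish_a, dish_b's own z axis and vertical above 0.3 rad).
It fails at once if a dish falls off the cart (height (world z) of any of dish_a, dish_b below -0.02 m).
It fails at once if a bystander is moved by more than 15 mm or tipped (distance of any of small_bottle, bench_timer from where it was at the start of the episode above 0.015 m or angle between any of small_bottle, bench_timer's own z axis and vertical above 0.2 rad).
It also fails if it takes over 64 s, if anything falls off the work surface, if the arm or the gripper's body presses on something with over 40 N, if the wrist force passes 120 N, or if a joint passes its speed limit or range.

## Working session

There is one attempt and no reset: what is moved stays moved. The work goes in short steps, Python scripts to look and compute and a shell command to move; the robot and the scene stay as the last step left them, time stands still between calls to the robot, and variables do not carry over. Pictures are saved under pics/ and viewed, at most 10 in all, crops included, and the job is handed in when it is done.

```bash
ls; mkdir -p pics
python3 - <<'E'
from cell import r
import cv2,numpy as np
for n in("scene","side"):
    c=r.capture(n); cv2.imwrite(f"pics/{n}0.png",c["img"][:,:,::-1]); print(n,c["fx"],c["fy"],c["cx"],c["cy"],np.round(c["world_from_camera"],4).tolist())
s=r.observe();print(s["time"],s["tool_pos"],s["tool_rot"],s["opening"])
E
```

```text
cell.py
pics
shift.py
scene 513.2665027868313 513.2665027868313 315.174188287022 242.80938435882277 [[-0.6959, -0.5479, 0.4643, 0.1416], [-0.718, 0.542, -0.4366, 0.4172], [-0.0125, -0.6372, -0.7706, 0.695], [0.0, 0.0, 0.0, 1.0]]
side 487.45951768271226 487.45951768271226 319.8565001013163 247.05333970358978 [[0.9802, 0.1587, -0.1181, 0.6257], [0.1974, -0.7496, 0.6318, -0.5477], [0.0118, -0.6426, -0.7661, 0.7147], [0.0, 0.0, 0.0, 1.0]]
0.1 [ 0.2120044  -0.64014881  0.23752388] [-1.01080896e-03  9.87241813e-01  1.59224874e-01 -1.40253125e-04] 0.08827196505297218
```

View pics/scene0.png

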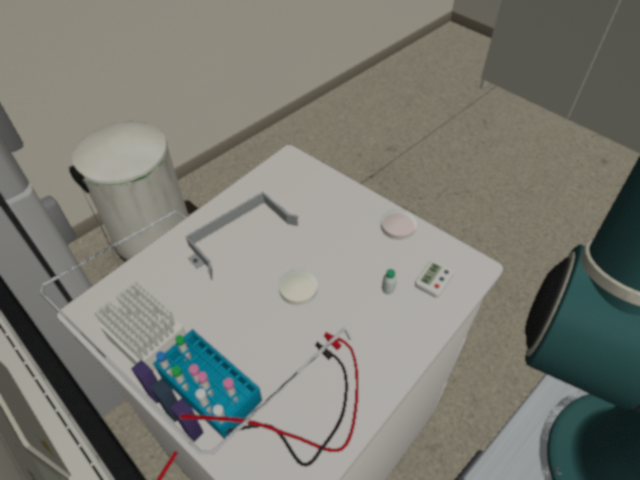

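View pics/side0.png

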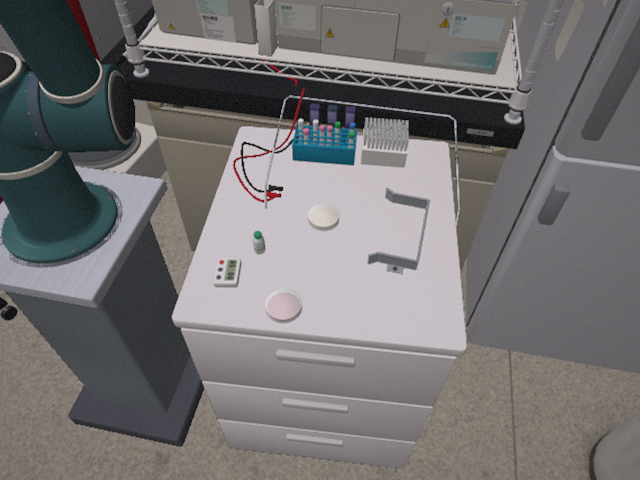

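Yellow dish_a is at (298,287) in scene and (323,217) in side. Pink dish_b is at (398,224) and (284,305). The bay is on the far side, and a wire rail surrounds the left end. I'll enlarge the side view.

```bash
python3 - <<'E'
import cv2
a=cv2.imread("pics/side0.png")[170:340,190:450]
cv2.imwrite("pics/s1.png",cv2.resize(a,None,fx=3,fy=3,interpolation=cv2.INTER_CUBIC))
E
cat > h.py <<'E'
import numpy as np
from cell import r
def px2w(c,u,v,z=0.):
    T=np.array(c["world_from_camera"]); d=T[:3,:3]@[(u-c["cx"])/c["fx"],(v-c["cy"])/c["fy"],1]
    return T[:3,3]+d*(z-T[2,3])/d[2]
def w2px(c,p):
    T=np.array(c["world_from_camera"]); q=T[:3,:3].T@(np.array(p)-T[:3,3])
    return c["fx"]*q[0]/q[2]+c["cx"],c["fy"]*q[1]/q[2]+c["cy"]
E
python3 - <<'E'
from h import *
s=r.capture("scene");d=r.capture("side")
for n,a,b,z in [("A",(298,286),(323,216),.012),("B",(398,223),(284,304),.012),("bot",(389,290),(258,250),.0),("timer",(434,277),(227,271),.016)]:
    print(n,px2w(s,*a,z).round(3),px2w(d,*b,z).round(3))
E
```

```text
A [0.508 0.113 0.012] [0.508 0.112 0.012]
B [ 0.482 -0.106  0.012] [ 0.482 -0.106  0.012]
bot [0.404 0.007 0.   ] [0.402 0.01  0.   ]
timer [ 0.364 -0.054  0.016] [ 0.366 -0.061  0.016]
```

View pics/s1.png

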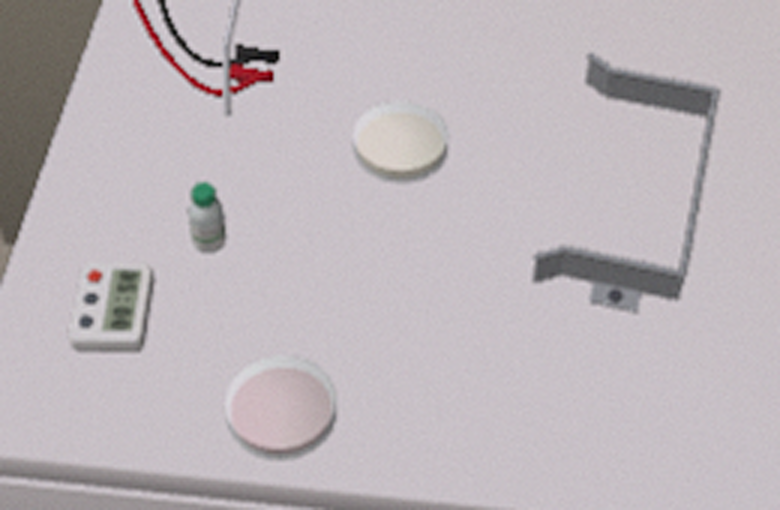

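The crop shows the bay's top corners: back-left (718,90), back-right (682,273), wall ends (608,70) and (562,247), lip tips (590,55) and (536,257).

Run:
```python
from h import *
from scipy.optimize import least_squares
d=r.capture("side");s=r.capture("scene")
P=np.array([(717,90),(682,273),(608,70),(562,247),(590,55),(536,257)])/3+[190,170]
W=np.array([px2w(d,*p,.025)[:2] for p in P]);print(W.round(3))
M=np.array([(0.0,80),(0.0,-80),(-70,81),(-70,-81),(-86,94),(-86,-94)])/1e3
f=lambda p:(M@np.array([[np.cos(p[2]),-np.sin(p[2])],[np.sin(p[2]),np.cos(p[2])]]).T+p[:2]-W).ravel()
o=least_squares(f,[.7,0,0]);p=o.x;print(p.round(4),(o.fun*1e3).round(1))
R=np.array([[np.cos(p[2]),-np.sin(p[2])],[np.sin(p[2]),np.cos(p[2])]])
for m in M: print(np.round(w2px(s,[*(R@m+p[:2]),.025])))
for x in[(.508,.1125),(.482,-.106),(.403,.008),(.365,-.058)]:print((R.T@(np.array(x)-p[:2])).round(3))
```

```text
[[0.71  0.188]
 [0.698 0.025]
 [0.637 0.192]
 [0.625 0.031]
 [0.623 0.204]
 [0.611 0.019]]
[ 0.7025  0.1064 -0.0682] [-2.4 -1.9 -1.4  1.3  1.7 -0.1  2.1 -0.1  0.2  1.8 -0.2 -0.9]
[187. 238.]
[262. 194.]
[209. 263.]
[286. 215.]
[207. 273.]
[297. 217.]
[-0.194 -0.007]
[-0.206 -0.227]
[-0.292 -0.119]
[-0.326 -0.187]
```

Run:
```python
from h import *
s=r.capture("scene");d=r.capture("side")
def tri(a,b):
    L=[]
    for c,p in((s,a),(d,b)):
        T=np.array(c["world_from_camera"]);v=T[:3,:3]@[(p[0]-c["cx"])/c["fx"],(p[1]-c["cy"])/c["fy"],1];L.append((T[:3,3],v/np.linalg.norm(v)))
    (o,u),(q,w)=L;t=np.linalg.lstsq(np.c_[u,-w],q-o,rcond=None)[0];x=o+u*t[0];y=q+w*t[1];return ((x+y)/2).round(3),np.linalg.norm(x-y).round(3)
print("rail near end",tri((347,331),(266,206)),"rail near top corner",tri((210,451),(285,98)),"far top",tri((43,288),(456,120)),"far end",tri((182,211),(459,215)))
print("clip",px2w(d,283,189),px2w(d,281,195))
# corner of rail drop
print(px2w(s,347,331),px2w(d,266,206))
# geometry
def wp(c,h,back):return np.round(np.array(c)-back*np.array([np.cos(h),np.sin(h)]),4)
o=np.array([.7025,.1064]);y=-.068;R=np.array([[np.cos(y),-np.sin(y)],[np.sin(y),np.cos(y)]])
A=R@[-.0315,.038]+o;B1=R@[-.13,-.038]+o;B2=R@[-.0315,-.038]+o
a0=np.array([.508,.1125]);b0=np.array([.482,-.106])
for n,p,q in(("A",a0,A),("B1",b0,B1),("B2",B1,B2)):
    v=q-p;h=np.arctan2(v[1],v[0]);print(n,h.round(3),"start",wp(p,h,.065),"end",wp(q,h,.0367),np.linalg.norm(v).round(3))
```

```text
rail near end (array([0.392, 0.116, 0.013]), np.float64(0.005)) rail near top corner (array([0.367, 0.376, 0.092]), np.float64(0.0)) far top (array([0.748, 0.412, 0.065]), np.float64(0.005)) far end (array([0.769, 0.156, 0.025]), np.float64(0.004))
clip [0.40722312 0.18320143 0.        ] [0.40759594 0.16460186 0.        ]
[0.3996     0.11101821 0.        ] [0.38550474 0.12672044 0.        ]
A 0.202 start [0.4443 0.0994] end [0.6377 0.1391] 0.169
B1 1.122 start [ 0.4538 -0.1646] end [0.5543 0.0443] 0.203
B2 -0.068 start [0.5054 0.0817] end [0.6319 0.0731] 0.099
```

Careful with the scale: shifts go in shares of 50 mm and turns go in shares of 2 pi rad. That gives: -0.0377 m is -0.754, 0.022 m is 0.44, 0.116 rad is 0.0185.

```bash
echo '[0.03,0,0,0,0,0,0.0185,0.03,0.44,-0.754,0,0,0,0,0.03,0.44,-0.754,0,0,0,0,0.03,0.44,-0.754,0,0,0,0,0.03,0.44,-0.754,0,0,0,0,0.03,0.44,-0.754,0,0,0,0,0.03,0.44,-0.754,0,0,0,0,0.03,0.44,-0.754,0,0,0,0,0.03,0.44,-0.754,0,0,0,0,0.03,0.44,-0.754,0,0,0,0]' | python3 shift.py 
echo '[0.03,0.44,-0.754,0,0,0,0,0.03,0.44,-0.754,0,0,0,0,0.03,0.44,-0.754,0,0,0,0,0.03,0.44,-0.754,0,0,0,0,0.03,0.44,-0.754,0,0,0,0,0.03,0.44,-0.754,0,0,0,0,0.03,0.44,-0.754,0,0,0,0,0.03,0.44,-0.754,0,0,0,0,0.03,0.44,-0.754,0,0,0,0,0.03,0,0,0,0,0,0,0.03,0,0,0,0,0,0]' | python3 shift.py
cat > t.py <<'E'
import sys
from h import *
s=r.observe();w,x,y,z=s["tool_rot"]
h=2*np.arctan2(y,x);h=(h+np.pi)%(2*np.pi)-np.pi
print("t",round(s["time"],2),"pos",s["tool_pos"].round(4),"heading",round(h,4),"open",round(s["opening"],4),"F",s["ft_force"].round(1))
if len(sys.argv)>2:
    d=np.array(list(map(float,sys.argv[1:3])))-s["tool_pos"][:2]
    g=float(sys.argv[3]) if len(sys.argv)>3 else h
    print("rz",round(h-g,4),"after turn dx,dy",round(d@[np.cos(g),np.sin(g)],4),round(d@[np.sin(g),-np.cos(g)],4))
E
python3 t.py .464 .1035 .202
```

```text
time: 1.4
tool_pos: [0.3376, -0.2668, 0.239]
tool_rot: [0.0, 0.995, 0.101, 0.0]
ft_force: [-0.2, 0.2, 0.2]
opening: 0.0298
gripper_force: 0.0
time: 2.5
tool_pos: [0.4625, 0.1046, 0.2387]
tool_rot: [0.0, 0.995, 0.103, -0.0]
ft_force: [-0.2, -0.3, 0.6]
opening: 0.0303
gripper_force: 0.0
t 2.5 pos [0.4625 0.1046 0.2387] heading 0.2065 open 0.0303 F [-0.2 -0.3  0.6]
rz 0.0045 after turn dx,dy 0.0012 0.0014
```

Converted, 0.04 m is 0.8, 0.03 m is 0.6, 0.004 rad is 0.0006.

```bash
echo '[0.03,0,0.02,0.8,0,0,0.0006,0.03,0,0,0.8,0,0,0,0.03,0,0,0.8,0,0,0,0.03,0,0,0.8,0,0,0,0.03,0,0,0.6,0,0,0,0.03,0,0,0,0,0,0,0.03,0,0,0,0,0,0]' | python3 shift.py
python3 - <<'E'
from h import *
import cv2
c=r.capture("side");b=c["img"][100:400,120:520,::-1];cv2.imwrite("pics/s2.png",cv2.resize(b,None,fx=2,fy=2))
E
python3 t.py .464 .1035 .202
```

```text
time: 3.2
tool_pos: [0.4626, 0.1017, 0.0489]
tool_rot: [0.0, 0.995, 0.099, -0.001]
ft_force: [0.7, 0.1, 0.2]
opening: 0.0295
gripper_force: 0.0
t 3.25 pos [0.4639 0.1022 0.0502] heading 0.1985 open 0.0302 F [-0.1  0.7  0.7]
rz -0.0035 after turn dx,dy 0.0003 -0.0012
```

View pics/s2.png

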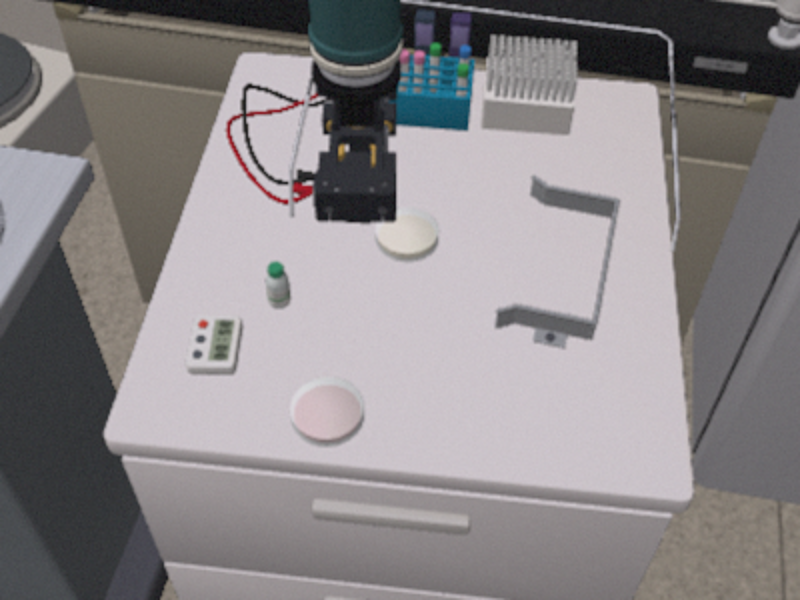

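The gripper hangs just behind dish_a and clears the rail (rail at px 295, body edge at px 315). I'll descend and push.

Converted, 0.022 m is 0.44.

```bash
echo '[0.03,0,0,0.44,0,0,0,0.03,0,0,0.44,0,0,0,0.03,0,0,0,0,0,0]' | python3 shift.py && echo '[0.03,0.12,0,0,0,0,0,0.03,0.12,0,0,0,0,0,0.03,0.24,0,0,0,0,0,0.03,0.24,0,0,0,0,0,0.03,0.24,0,0,0,0,0,0.03,0.24,0,0,0,0,0,0.03,0.24,0,0,0,0,0,0.03,0.24,0,0,0,0,0,0.03,0.24,0,0,0,0,0,0.03,0.24,0,0,0,0,0,0.03,0.24,0,0,0,0,0,0.03,0.12,0,0,0,0,0]' | python3 shift.py
python3 - <<'E'
from h import *
import cv2
c=r.capture("side");b=c["img"][100:400,120:520,::-1];cv2.imwrite("pics/s3.png",cv2.resize(b,None,fx=2,fy=2))
E
python3 t.py .6377 .1391 .202
```

```text
time: 3.55
tool_pos: [0.4626, 0.1026, 0.0048]
tool_rot: [0.0, 0.995, 0.1, -0.0]
ft_force: [-0.4, 0.2, -0.8]
opening: 0.0298
gripper_force: 0.0
time: 4.75
tool_pos: [0.5879, 0.1283, 0.0049]
tool_rot: [-0.0, 0.995, 0.1, 0.0]
ft_force: [0.4, -0.0, -0.2]
opening: 0.0297
gripper_force: 0.1
t 4.8 pos [0.5885 0.1283 0.005 ] heading 0.1997 open 0.0298 F [ 1.5 -0.2  0.2]
rz -0.0023 after turn dx,dy 0.0504 -0.0007
```

View pics/s3.png

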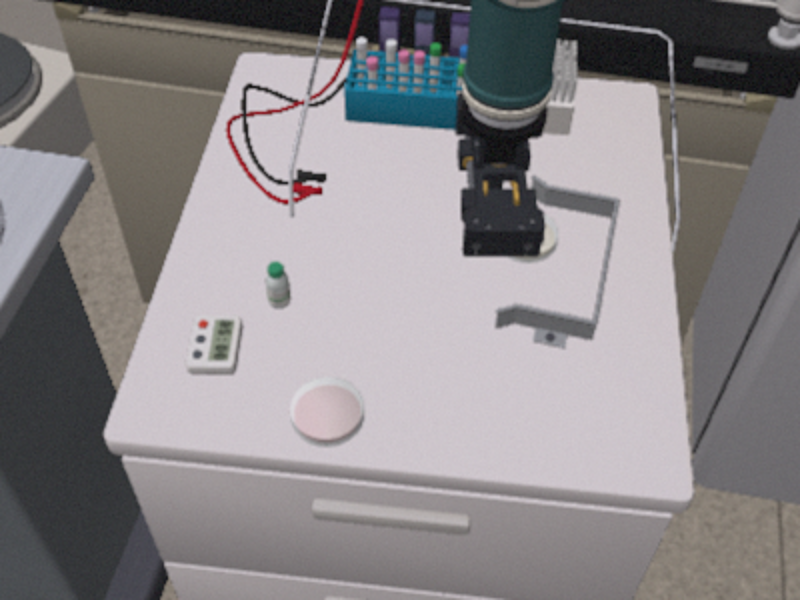

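Dish_a is cradled and entering the bay mouth at (545,240). I'll finish the push gently, back off and rise.

Converted, 0.01 m is 0.2, 0.006 m is 0.12.

```bash
echo '[0.03,0.2,0,0,0,0,0,0.03,0.2,0,0,0,0,0,0.03,0.2,0,0,0,0,0,0.03,0.12,0,0,0,0,0,0.03,0.08,0,0,0,0,0,0.03,0.06,0,0,0,0,0,0.03,0.06,0,0,0,0,0,0.03,0.04,0,0,0,0,0,0.03,0,0,0,0,0,0]' | python3 shift.py; python3 t.py .6377 .1391 .202
```

```text
time: 5.7
tool_pos: [0.6336, 0.1375, 0.0047]
tool_rot: [-0.0, 0.995, 0.1, 0.0]
ft_force: [-0.3, -0.2, -0.3]
opening: 0.0299
gripper_force: 0.0
t 5.7 pos [0.6336 0.1375 0.0047] heading 0.1998 open 0.0299 F [-0.3 -0.2 -0.3]
rz -0.0022 after turn dx,dy 0.0044 -0.0007
```

Converted, 0.002 m is 0.04.

```bash
echo '[0.03,0.04,0,0,0,0,0,0.03,0.04,0,0,0,0,0,0.03,0,0,0,0,0,0]' | python3 shift.py; python3 t.py;python3 - <<'E'
from h import *
import cv2
c=r.capture("side");b=c["img"][160:290,340:460,::-1];d=r.capture("scene")["img"][180:290,170:320,::-1]
cv2.imwrite("pics/s4.png",np.hstack([cv2.resize(b,(400,433)),cv2.resize(d,(400,433))]))
E
```

```text
time: 6.0
tool_pos: [0.6371, 0.1383, 0.0046]
tool_rot: [0.0, 0.995, 0.1, -0.0]
ft_force: [-0.5, 0.3, 0.1]
opening: 0.0298
gripper_force: 0.4
t 6.0 pos [0.6371 0.1383 0.0046] heading 0.1998 open 0.0298 F [-0.5  0.3  0.1]
```

View pics/s4.png

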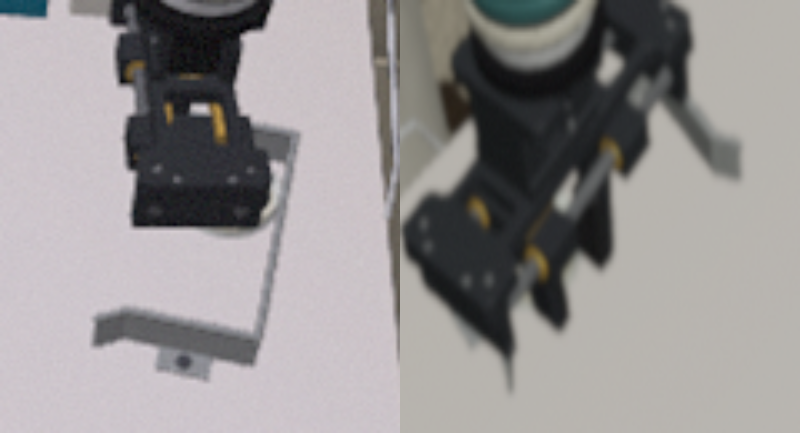

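The dish's rim is almost at the back wall in the left view. I'll nudge it until there is contact.

Converted, 0.002 m is 0.04.

```bash
for i in 1; do echo '[0.03,0.04,0,0,0,0,0,0.03,0,0,0,0,0,0]' | python3 shift.py; python3 t.py; echo '[0.03,0.03,0,0,0,0,0,0.03,0,0,0,0,0,0]' | python3 shift.py; done; python3 t.py
```

```text
time: 6.3
tool_pos: [0.6375, 0.1384, 0.0043]
tool_rot: [0.0, 0.995, 0.1, -0.002]
ft_force: [-6.1, -0.5, 3.3]
opening: 0.03
gripper_force: 2.8
t 6.3 pos [0.6375 0.1384 0.0043] heading 0.1999 open 0.03 F [-6.1 -0.5  3.3]
time: 6.5
tool_pos: [0.6377, 0.1384, 0.0041]
tool_rot: [0.0, 0.995, 0.1, -0.003]
ft_force: [-8.5, -1.4, 6.1]
opening: 0.0299
gripper_force: 4.5
t 6.5 pos [0.6377 0.1384 0.0041] heading 0.1999 open 0.0299 F [-8.5 -1.4  6.1]
```

Converted, -0.04 m is -0.8, -0.03 m is -0.6, -0.132 rad is -0.021.

```bash
echo '[0.03,-0.08,0,0,0,0,0,0.03,-0.24,0,0,0,0,0,0.03,-0.48,0,0,0,0,0,0.03,-0.48,0,0,0,0,0,0.03,0,0,-0.6,0,0,0,0.03,0,0,-0.8,0,0,0,0.03,0,0,-0.8,0,0,0,0.03,0,0,0,0,0,-0.021,0.03,0,0,0,0,0,-0.021,0.03,0,0,0,0,0,-0.021,0.03,0,0,0,0,0,-0.021,0.03,0,0,0,0,0,-0.021]' | python3 shift.py; echo '[0.03,0,0,0,0,0,-0.021,0.03,0,0,0,0,0,-0.0207,0.03,0,0,0,0,0,0,0.03,0,0,0,0,0,0]' | python3 shift.py; python3 t.py .4625 -.1465 1.122
```

```text
time: 7.7
tool_pos: [0.5779, 0.1262, 0.1149]
tool_rot: [0.0, 0.908, 0.419, 0.001]
ft_force: [0.6, 1.1, 0.0]
opening: 0.0298
gripper_force: 0.0
time: 8.1
tool_pos: [0.5779, 0.1262, 0.1148]
tool_rot: [0.0, 0.848, 0.531, 0.0]
ft_force: [-0.7, -0.1, -0.5]
opening: 0.03
gripper_force: 0.0
t 8.1 pos [0.5779 0.1262 0.1148] heading 1.1187 open 0.03 F [-0.7 -0.1 -0.5]
rz -0.0033 after turn dx,dy -0.2958 0.0143
```

Converted, -0.044 m is -0.88, 0.002 m is 0.04, -0.003 rad is -0.0005.

```bash
echo '[0.03,-0.84,0.04,0,0,0,0,0.03,-0.84,0.04,0,0,0,0,0.03,-0.84,0.04,0,0,0,0,0.03,-0.84,0.04,0,0,0,0,0.03,-0.84,0.04,0,0,0,0,0.03,-0.84,0.04,0,0,0,0,0.03,-0.88,0.04,0,0,0,-0.0005,0.03,0,0,0.6,0,0,0,0.03,0,0,0.6,0,0,0,0.03,0,0,0,0,0,0,0.03,0,0,0,0,0,0]' | python3 shift.py; python3 t.py .4625 -.1465 1.122
python3 - <<'E'
from h import *
import cv2
c=r.capture("side");b=c["img"][150:350,200:450,::-1];cv2.imwrite("pics/s5.png",cv2.resize(b,None,fx=3,fy=3,interpolation=cv2.INTER_CUBIC))
E
```

```text
time: 9.2
tool_pos: [0.4617, -0.1463, 0.0546]
tool_rot: [-0.001, 0.846, 0.533, -0.0]
ft_force: [1.0, -0.1, 0.6]
opening: 0.03
gripper_force: 0.0
t 9.2 pos [ 0.4617 -0.1463  0.0546] heading 1.1234 open 0.03 F [ 1.  -0.1  0.6]
rz 0.0014 after turn dx,dy 0.0002 0.0009
```

View pics/s5.png

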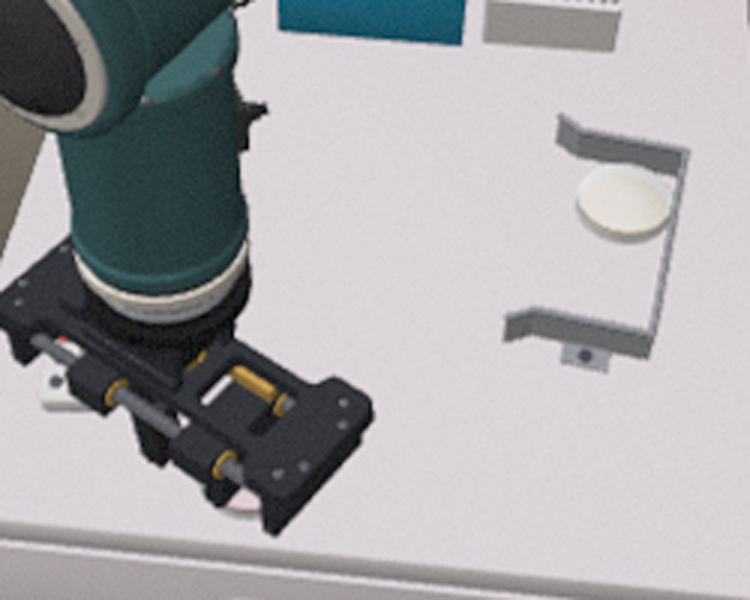

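Dish_a lies against the back wall in the left half. Next is dish_b: descend and sweep it sideways.

Converted, 0.025 m is 0.5, 0.012 m is 0.24.

```bash
echo '[0.03,0,0.02,0.5,0,0,0,0.03,0,0,0.5,0,0,0,0.03,0,0,0,0,0,0,0.03,0.12,0,0,0,0,0,0.03,0.12,0,0,0,0,0,0.03,0.24,0,0,0,0,0,0.03,0.24,0,0,0,0,0,0.03,0.24,0,0,0,0,0,0.03,0.24,0,0,0,0,0,0.03,0.24,0,0,0,0,0,0.03,0.24,0,0,0,0,0,0.03,0.24,0,0,0,0,0]' | python3 shift.py; python3 t.py .5543 .0443 1.122
echo '[0.03,0.24,0,0,0,0,0,0.03,0.24,0,0,0,0,0,0.03,0.24,0,0,0,0,0,0.03,0.24,0,0,0,0,0,0.03,0.24,0,0,0,0,0,0.03,0.24,0,0,0,0,0,0.03,0.24,0,0,0,0,0,0.03,0.24,0,0,0,0,0,0.03,0.2,0,0,0,0,0,0.03,0.12,0,0,0,0,0,0.03,0.06,0,0,0,0,0,0.03,0,0,0,0,0,0]' | python3 shift.py; python3 t.py .5543 .0443 1.122
```

```text
time: 10.45
tool_pos: [0.5048, -0.0593, 0.0046]
tool_rot: [-0.0, 0.846, 0.533, -0.0]
ft_force: [-0.3, -0.5, 0.3]
opening: 0.0298
gripper_force: 0.1
t 10.45 pos [ 0.5048 -0.0593  0.0046] heading 1.125 open 0.0298 F [-0.3 -0.5  0.3]
rz 0.003 after turn dx,dy 0.1148 -0.0003
time: 11.65
tool_pos: [0.5542, 0.0437, 0.0047]
tool_rot: [0.0, 0.846, 0.533, -0.0]
ft_force: [-0.5, 0.4, 1.4]
opening: 0.0299
gripper_force: 0.0
t 11.65 pos [0.5542 0.0437 0.0047] heading 1.1253 open 0.0299 F [-0.5  0.4  1.4]
rz 0.0033 after turn dx,dy 0.0005 -0.0002
```

Converted, -0.04 m is -0.8, -0.03 m is -0.6, 0.149 rad is 0.0237.

```bash
echo '[0.03,-0.4,0,0,0,0,0,0.03,-0.6,0,0,0,0,0,0.03,0,0,-0.8,0,0,0,0.03,0,0,-0.8,0,0,0,0.03,0,0,0,0,0,0.0237,0.03,0,0,0,0,0,0.0237,0.03,0,0,0,0,0,0.0237,0.03,0,0,0,0,0,0.0237,0.03,0,0,0,0,0,0.0237,0.03,0,0,0,0,0,0.0237,0.03,0,0,0,0,0,0.0237,0.03,0,0,0,0,0,0.0237]' | python3 shift.py; echo '[0.03,-0.8,0,0,0,0,0,0.03,0,0,0,0,0,0]' | python3 shift.py; python3 t.py .5254 .0803 -.068
python3 - <<'E'
from h import *
import cv2
c=r.capture("side");b=c["img"][150:350,200:450,::-1];cv2.imwrite("pics/s6.png",cv2.resize(b,None,fx=3,fy=3,interpolation=cv2.INTER_CUBIC))
E
```

```text
time: 12.85
tool_pos: [0.5321, -0.0021, 0.0846]
tool_rot: [0.0, 0.999, -0.037, -0.0]
ft_force: [0.1, 0.0, -0.6]
opening: 0.0299
gripper_force: 0.0
time: 13.05
tool_pos: [0.4864, 0.001, 0.0824]
tool_rot: [-0.0, 0.999, -0.034, -0.004]
ft_force: [-0.2, -0.3, -0.0]
opening: 0.03
gripper_force: 0.0
t 13.05 pos [0.4864 0.001  0.0824] heading -0.0677 open 0.03 F [-0.2 -0.3 -0. ]
rz 0.0003 after turn dx,dy 0.0335 -0.0817
```

View pics/s6.png

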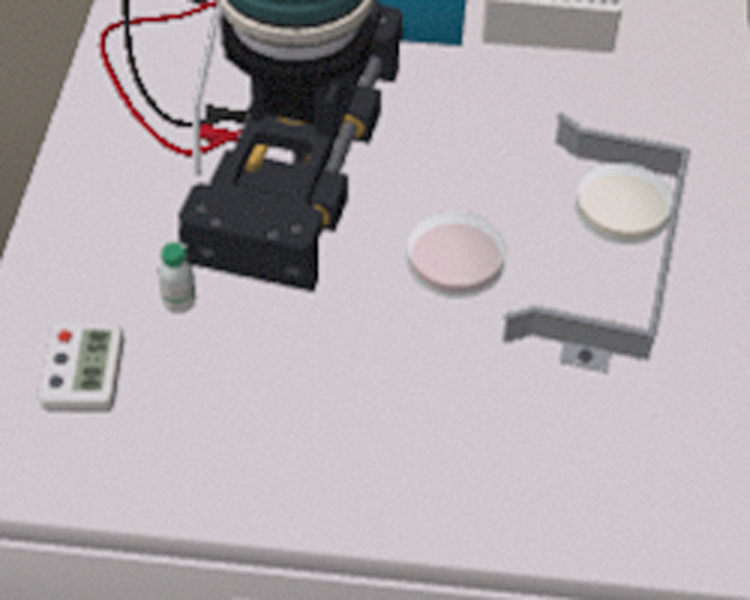

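Pink dish_b is centred at crop (456,252), which is image (352,234). Dish_a is at (624,201), image (408,217). The bottle and timer haven't moved.

Run:
```python
from h import *
d=r.capture("side");o=np.array([.7025,.1064]);y=-.068;R=np.array([[np.cos(y),-np.sin(y)],[np.sin(y),np.cos(y)]])
for u,v in((456,251),(624,200)):
    p=px2w(d,u/3+200,v/3+150,.012)[:2];print(p.round(4),(R.T@(p-o)).round(4))
```

```text
[0.5714 0.0776] [-0.1288 -0.0376]
[0.6736 0.1456] [-0.0315  0.0371]
```

Converted, -0.0405 m is -0.81, 0.04 m is 0.8.

```bash
echo '[0.03,0,-0.81,0,0,0,0,0.03,0,-0.81,0,0,0,0,0.03,0.66,0,0,0,0,0,0.03,0,0,0.8,0,0,0,0.03,0,0,0,0,0,0,0.03,0,0,0,0,0,0]' | python3 shift.py; python3 t.py .5254 .0803 -.068
```

```text
time: 13.75
tool_pos: [0.5305, 0.0795, 0.0441]
tool_rot: [0.0, 0.999, -0.034, -0.001]
ft_force: [-0.6, -0.2, 0.0]
opening: 0.0302
gripper_force: 0.0
t 13.75 pos [0.5305 0.0795 0.0441] heading -0.0674 open 0.0302 F [-0.6 -0.2  0. ]
rz 0.0006 after turn dx,dy -0.0052 -0.0005
```

Converted, 0.02 m is 0.4, 0.019 m is 0.38.

```bash
echo '[0.03,-0.12,0,0,0,0,0,0.03,0,0,0.4,0,0,0,0.03,0,0,0.38,0,0,0,0.03,0,0,0,0,0,0]' | python3 shift.py; python3 t.py .6319 .0731 -.068
```

```text
time: 14.15
tool_pos: [0.5233, 0.0796, 0.005]
tool_rot: [0.0, 0.999, -0.034, -0.001]
ft_force: [0.2, -0.1, -0.9]
opening: 0.0301
gripper_force: 0.0
t 14.15 pos [0.5233 0.0796 0.005 ] heading -0.0677 open 0.0301 F [ 0.2 -0.1 -0.9]
rz 0.0003 after turn dx,dy 0.1088 -0.0009
```

Converted, 0.012 m is 0.24, 0.008 m is 0.16.

```bash
echo '[0.03,0.12,0,0,0,0,0,0.03,0.12,0,0,0,0,0,0.03,0.24,0,0,0,0,0,0.03,0.24,0,0,0,0,0,0.03,0.24,0,0,0,0,0,0.03,0.24,0,0,0,0,0,0.03,0.24,0,0,0,0,0,0.03,0.24,0,0,0,0,0,0.03,0.16,0,0,0,0,0,0.03,0.12,0,0,0,0,0,0.03,0.08,0,0,0,0,0,0.03,0.04,0,0,0,0,0]' | python3 shift.py; python3 t.py;  echo '[0.03,0.04,0,0,0,0,0,0.03,0.04,0,0,0,0,0,0.03,0,0,0,0,0,0]' | python3 shift.py;  python3 t.py .6319 .0731 -.068
```

```text
time: 15.35
tool_pos: [0.6289, 0.0731, 0.0056]
tool_rot: [0.0, 0.999, -0.034, -0.0]
ft_force: [-0.4, -0.5, -0.4]
opening: 0.0301
gripper_force: 0.1
t 15.35 pos [0.6289 0.0731 0.0056] heading -0.0672 open 0.0301 F [-0.4 -0.5 -0.4]
time: 15.65
tool_pos: [0.6317, 0.0728, 0.0054]
tool_rot: [0.0, 0.999, -0.034, -0.001]
ft_force: [-2.9, -0.6, 1.0]
opening: 0.0298
gripper_force: 1.3
t 15.65 pos [0.6317 0.0728 0.0054] heading -0.0672 open 0.0298 F [-2.9 -0.6  1. ]
rz 0.0008 after turn dx,dy 0.0002 -0.0003
```

Contact with the back wall. Backing off and rising, then a check.

Converted, -0.04 m is -0.8, -0.03 m is -0.6.

```bash
echo '[0.03,-0.08,0,0,0,0,0,0.03,-0.24,0,0,0,0,0,0.03,-0.48,0,0,0,0,0,0.03,-0.6,0,0,0,0,0,0.03,0,0,-0.8,0,0,0,0.03,0,0,-0.8,0,0,0,0.03,-0.8,0,-0.4,0,0,0,0.03,0,0,0,0,0,0,0.03,0,0,0,0,0,0]' | python3 shift.py
python3 - <<'E'
from h import *
import cv2
c=r.capture("side");b=c["img"][150:350,200:450,::-1];cv2.imwrite("pics/s7.png",cv2.resize(b,None,fx=3,fy=3,interpolation=cv2.INTER_CUBIC))
E
```

```text
time: 16.55
tool_pos: [0.5224, 0.0803, 0.1063]
tool_rot: [-0.0, 0.999, -0.033, 0.001]
ft_force: [0.2, 0.3, -0.5]
opening: 0.0298
gripper_force: 0.0
```

View pics/s7.png

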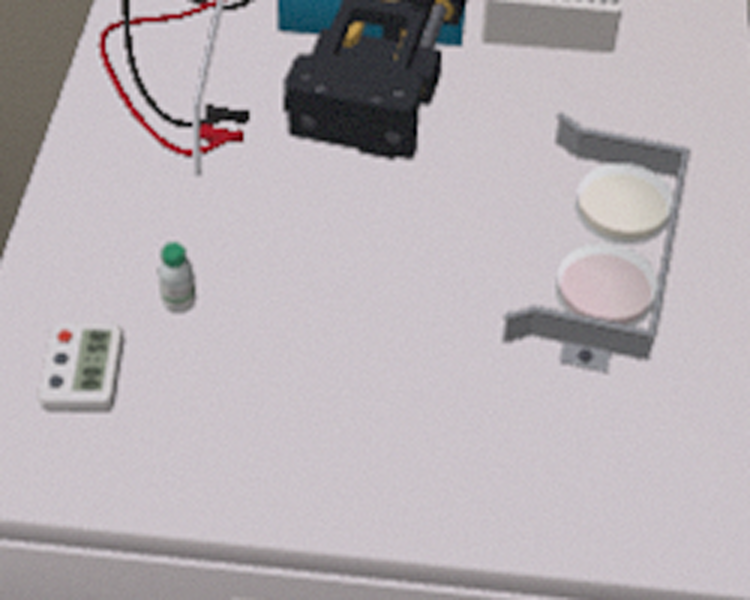

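Both dishes lie side by side against the back wall, at (624,201) and (607,284). The bottle at (177,280) and the timer at (82,367) are where they started, and the gripper is clear.

```bash
python3 -c "
from cell import r
print(r.finish_job())"
```

```text
the job is handed in; nothing more can be done
None
```

I pushed both dishes flat and side by side against the bay's back wall, left the bottle and timer where they stood, and handed the job in at about 17 s; no verdict was printed.

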